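Set the colorimeter to its green filter and zero it

TASK

The next samples are purple, so put the colorimeter on its green filter: with a fingertip, push the pointer bar of the filter dial round, either way, until it has clicked in at the green dot; push on one side of the bar at a time, never pinching it or leaning on its top. Only when it stands there, press the blue zero key all the way down and let it come up again. Leave the glassware, the bottle and the cuvette where they stand.

Things in the scene. Friction and masses are not known exactly. Their poses are not given: they have to be found in the camera images.
- colorimeter: Benchtop filter colorimeter, pale grey box 184 (x) x 254 (y) mm, flat dark deck 68 mm above the bench, immovable. Origin: centre of its underside; -x is the user's side; yaw varies. In mm in this frame: dial axis (-15, 0); zero key (-45, -92); shut cuvette cover (-30, 94), 48 x 44, 21 above the deck; display hump, x 44 to 88, 9 above the deck. Within 55 mm of the dial axis the deck is free.
- green_dot (a point): The green dot, on the deck, 40 mm from the dial axis, on the user's side towards the zero key (135 degrees clockwise from the colorimeter's +x). Eight such dots, 11 mm across, ring the dial every 45 degrees; clockwise seen from above they are violet (at +x of the colorimeter), blue, cyan, green, yellow, orange, red, white.
- filter_dial (a joint): Dial angle in rad, growing clockwise seen from above: 0 or a whole turn (6.283) = bar points at green. Endless both ways. Clicks every 0.7854: yellow 0.785, orange 1.571, red 2.356, white 3.142, violet 3.927, blue 4.712, cyan 5.498. Starts on orange, red, white, violet or blue. 1 to 3 N on the bar turns it; past half a click it springs ahead into the next one by itself and stays.
- dial_top (a point): On the dial's upright axis, level with the bar's top, 27.5 mm above the deck; stays put as it turns. The dial is a black disc 60 mm across, 8 mm thick, with a raised dark grey finger bar across it: 12 mm wide, 19 mm high above the disc, reaching 28 mm from the axis on its pointing side and 22 mm on its blunt side; a white stripe on top marks the pointing half.
- zero_key (a joint): Travel of the zero key in m: 0 up, 0.004 fully down; springs up by itself; 1.5 N starts it, 4.5 N holds it fully down.
- zero_top (a point): Centre of the top of the zero key, a blue round key 22 mm across that stands 8 mm above the deck (76 mm above the bench) in a flat black bezel 30 mm across and 2.5 mm high. Pressed straight down.
- beaker: Empty glass beaker, 70 mm across, 92 mm high, loose, standing on the bench beside or behind the colorimeter. Origin: centre of its underside. To be left alone.
- amber_bottle: Closed brown reagent bottle, 62 mm across, 128 mm high, loose, on the bench beside or behind the colorimeter. Origin: centre of its underside. To be left alone.
- tube_rack: White test-tube rack with six empty glass tubes, 200 (x) x 62 (y) mm, 115 mm high, loose, on the bench at the zero-key side. Origin: centre of its underside. To be left alone.
- cuvette: Capped clear cuvette, 12.5 mm square, 47 mm high, standing loose on the hump at the back of the colorimeter, on the side away from the zero key. Origin: centre of its underside. To be left alone.

How it is judged (in metres and radians):
On the way, in this order (a step that is already met when the one before it is completed fails the run):
1. the filter dial has clicked in at the green dot ((value of joint filter_dial between -6.43319 and -6.13319 rad or value of joint filter_dial between -0.15 and 0.15 rad or value of joint filter_dial between 6.13319 and 6.43319 rad or value of joint filter_dial between 12.4164 and 12.7164 rad) and velocity of joint filter_dial between -0.3 and 0.3 rad/s), for 0.2 s.
2. the zero key is pressed fully down with the dial on green ((value of joint filter_dial between -6.43319 and -6.13319 rad or value of joint filter_dial between -0.15 and 0.15 rad or value of joint filter_dial between 6.13319 and 6.43319 rad or value of joint filter_dial between 12.4164 and 12.7164 rad) and value of joint zero_key above 0.003 m), for 0.1 s.
At the end, for the whole second after the job is handed in: The dial's bar points at the green dot, in its click (within 0.15 rad) and at rest; the zero key has been pressed at least 3 mm down after that and is up again (within 1 mm); beaker, amber bottle, tube rack and cuvette each stand upright within 20 mm of where they were (all of step 1 and value of joint zero_key below 0.001 m and distance of each of beaker, amber_bottle, tube_rack, cuvette from where it was at the start of the episode below 0.02 m and angle between each of beaker, amber_bottle, tube_rack, cuvette's own z axis and vertical below 0.3 rad); the robot touches nothing.
It fails at once if the zero key is pressed while the dial is not on green (value of joint zero_key above 0.002 m and not (value of joint filter_dial between -6.43319 and -6.13319 rad or value of joint filter_dial between -0.15 and 0.15 rad or value of joint filter_dial between 6.13319 and 6.43319 rad or value of joint filter_dial between 12.4164 and 12.7164 rad)).
It fails at once if the dial's bar is pinched or leaned on: its left and right halves pressed at once, over 1.5 N each (contact force between the fingers and filter_dial_c9 above 1.5 N and contact force between the fingers and filter_dial_c10 above 1.5 N).
It fails at once if a bystander is carried, pushed away or knocked over (distance of any of beaker, amber_bottle, tube_rack, cuvette from where it was at the start of the episode above 0.03 m or angle between any of beaker, amber_bottle, tube_rack, cuvette's own z axis and vertical above 0.5 rad).
It also fails if it takes over 54 s, if anything falls off the work surface, if the arm or the gripper's body presses on something with over 40 N, if the wrist force passes 120 N, or if a joint passes its speed limit or range.

ROBOT

A 6-joint arm with a two-finger parallel gripper is mounted at the origin on the work surface. World frame = base frame: x ahead of the robot, y to its left, z up, the work surface at z = 0. Lengths are in mm, angles in rad, forces in N, time in s.
With the tool pointing down it reaches from about 250 to 850 mm from the base axis. Payload 12.5 kg.
Tool frame: the origin (TCP) lies at the very end of the fingers, on their centre line; the grasp point (between the pads) lies 19 mm behind it; z points along the fingers, y is the direction in which the jaws open and shut (so a half turn about z gives the same grasp; the last joint's range is limited). The gripper opens to 93 mm and grips with 3 to 60 N. Pads are 15 mm wide; open, the fingers measure 128 mm over their backs; the gripper's body (75 mm by 188 mm) begins 65 mm behind the grasp point.
Start: joints at [1.174, 0.351, 1.652, -0, 1.139, -0.085], TCP at [168.693, 523.476, 218.633] pointing down, gripper open.
Joint ranges: [-2.75, 2.75], [-0.79, 2.1], [0.01, 2.65], [-1.57, 4.71], [0.07, 3.14], [-2.87, 2.87]. Speed limits (rad/s): [2.22, 2.22, 2.79, 3.14, 3.14, 3.14].

INTERFACE

Orientations are given as a 3x3 rotation matrix whose columns are the frame's x, y, z axes.
In Python, from plant import bot gives the robot as it stands.
- The arm moves only by the tool move_arm, never from a script. Its argument "steps" is a list of rows, each an object of numbers: "dx", "dy", "dz": the shift along the tool's x, y, z in m; "yaw": the turn about the tool's z in rad. A call has 1 to 5 rows; each row is the pose to reach, as a shift and turn from the pose commanded when the call began, along the tool's axes at that moment; what a row does not reach only later rows make up. A row lasts 1/10 s, in which the tool goes at most 50 mm and 8.59 degrees, less where a joint would pass 70% of its speed; a pose out of reach is approached as far as the arm can. A call with a gripper value outside its range is refused whole. "fingers" is the opening, from -1 (shut) to 1 (fully open), set as the call begins (left out, the last holds). The fingers move at their own pace and stop on an object; the grip force is fixed at half the most. Time passes only in rows, so rows that repeat a pose let the fingers close. It gives the time, the measured TCP pose, the force and the opening at its end, in the units of the state.
- bot.read_state(): the state, without advancing time (a new reading comes with each control period).
- bot.grab_frame(name): name is "scene" or "side" or "wrist"; returns the picture (480x640x3 uint8, red, green, blue); there is no depth.
- bot.camera_model(name): a dict with "fx", "fy", "cx", "cy" (pixels), "origin" and "rotation" of the camera in the world; the wrist camera has in their place "mount" (4x4, takes a point from camera to tool coordinates, whose origin is the TCP and whose axes are the flange's). Camera axes: x right, y up, looking along -z (the intrinsics and any distortion apply to the point x, -y, -z); pixel columns grow to the right and rows downward; lengths in mm; the calibration is good to about 2 mm. A picture is of the moment at which its call begins: read the wrist's pose just before it. camera_model takes no time and is no camera call.
- bot.close_job(): hands the job in, once; it reports no verdict.
The state is a dict: "clock": time; "q": joint angles; "qd": joint speeds; "effort": joint torques, N m; "ee_pos": TCP position; "tool_rot": TCP orientation; "wrist_force": force on the tool from outside, world axes, zero at the start; "torque": the same for the moment, N m; "finger_gap": opening from 0.0 (shut) to 1.0 (fully open).
Only numpy, scipy, OpenCV 4.12 (cv2) and the standard library are available. Lean on these libraries where they do the work, as an engineer would, in place of code of your own. Each camera call takes 0.05 s, during which the arm holds its last target.

## Working session

There is one attempt and no reset: what is moved stays moved. The work goes in short steps, Python scripts to look and compute and a tool call to move; the robot and the scene stay as the last step left them, time stands still between calls to the robot, and variables do not carry over. Pictures are saved under pics/ and viewed, and the job is handed in when it is done.

Besides the shell and the picture viewer there is one more tool, called after ">>>" as name(argument=value, ...) on one line, values as JSON. move_arm: Moves the arm, as the interface text tells. Its arguments: {"type":"object","properties":{"steps":{"type":"array","items":{"type":"object","properties":{"dx":{"type":"number"},"dy":{"type":"number"},"dz":{"type":"number"},"yaw":{"type":"number"}}}},"fingers":{"type":"number"}},"required":["steps"]}

```bash
ls; mkdir -p pics; python3 - <<'E'
from plant import bot
import cv2,numpy as np
np.set_printoptions(precision=4,suppress=True)
s=bot.read_state();print(s)
for n in ("scene","side","wrist"):
    f=bot.grab_frame(n);cv2.imwrite(f"pics/{n}0.png",f[:,:,::-1]);print(n,bot.camera_model(n))
E
```

```text
pics
{'clock': 0.0, 'q': array([ 1.1744,  0.3512,  1.6524, -0.    ,  1.1391, -0.0846]), 'qd': array([ 0.0005, -0.0003, -0.0005,  0.0005,  0.0003,  0.0018]), 'effort': array([  0.0001, -49.7307, -28.5274,   0.07  ,   0.0254,  -0.0001]), 'ee_pos': array([168.5763, 523.1788, 218.108 ]), 'tool_rot': array([[-0.9518,  0.3068, -0.0004],
       [ 0.3068,  0.9518, -0.0011],
       [ 0.0001, -0.0011, -1.    ]]), 'wrist_force': array([ 0.1721,  0.7304, -0.0781]), 'torque': array([0.0481, 0.0096, 0.014 ]), 'finger_gap': 1.0028916658998435}
scene {'fx': 461.85455874429107, 'fy': 461.85455874429107, 'cx': 317.1016510050411, 'cy': 241.92652250738846, 'origin': array([1238.0128, -132.5577,  768.0516]), 'rotation': array([[ 0.285 , -0.6991,  0.6558],
       [ 0.9585,  0.2109, -0.1917],
       [-0.0043,  0.6832,  0.7302]])}
side {'fx': 464.78773270932385, 'fy': 464.78773270932385, 'cx': 324.8547576892753, 'cy': 242.60424606677915, 'origin': array([ 338.6402, -494.6004,  640.7075]), 'rotation': array([[ 0.9202,  0.2586, -0.2938],
       [-0.3912,  0.6295, -0.6713],
       [ 0.0113,  0.7327,  0.6805]])}
wrist {'fx': 422.84198411694746, 'fy': 422.84198411694746, 'cx': 318.54677590001296, 'cy': 241.0632391663668, 'mount': array([[   0.0008,    0.9554,    0.2954,   81.6374],
       [   1.    ,   -0.0009,    0.0002,    0.1285],
       [   0.0005,    0.2954,   -0.9554, -167.3994],
       [   0.    ,    0.    ,    0.    ,    1.    ]])}
```

View pics/scene0.png

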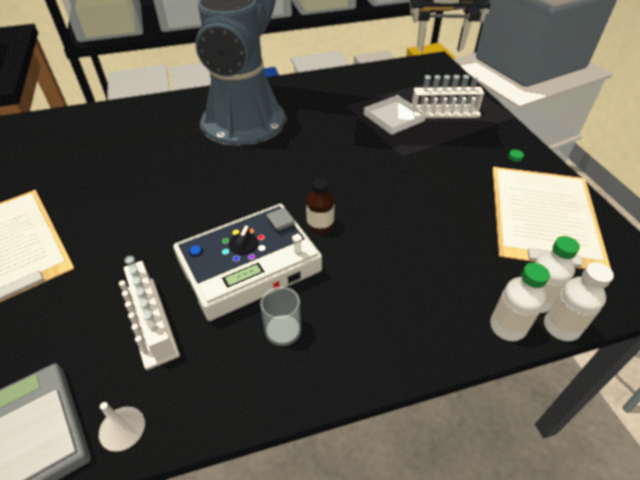

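View pics/side0.png

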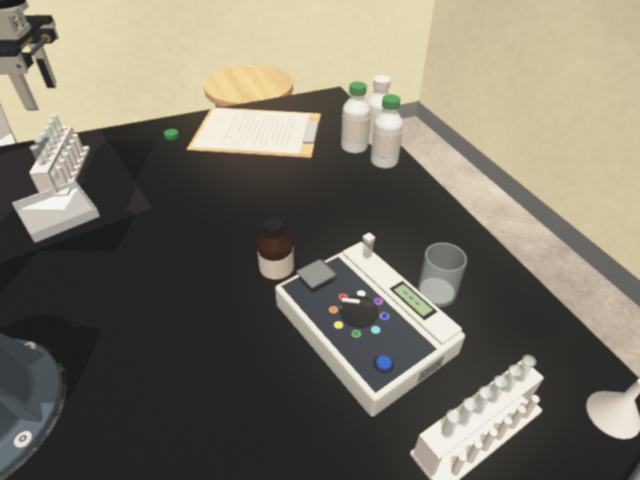

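View pics/wrist0.png

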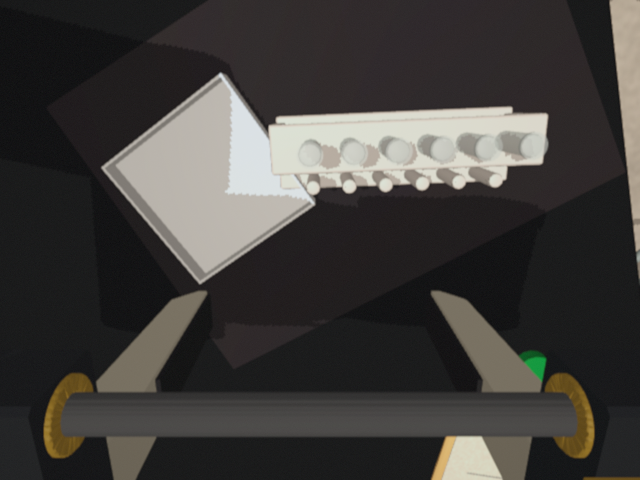

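The side picture shows the colorimeter with the key at about (384,362). The dial is near (358,312), and its white stripe points left at about (345,300), towards the red dot. Next I'll measure the dots and the key by colour.

```bash
cat > h.py <<'E'
import cv2,numpy as np
from plant import bot
np.set_printoptions(precision=3,suppress=True)
def ray(n,u,v,st=None):
    m=bot.camera_model(n)
    d=np.array([(u-m['cx'])/m['fx'],-(v-m['cy'])/m['fy'],-1.])
    if n=='wrist':
        M=m['mount'];R=st['tool_rot'];return st['ee_pos']+R@M[:3,3],R@M[:3,:3]@d
    return m['origin'],m['rotation']@d
def onz(n,u,v,z,st=None):
    o,d=ray(n,u,v,st);return o+d*(z-o[2])/d[2]
def blobs(img,x0,y0,x1,y1,smin=90,vmin=60,amin=8):
    hsv=cv2.cvtColor(img,cv2.COLOR_RGB2HSV)
    m=((hsv[...,1]>smin)&(hsv[...,2]>vmin)).astype(np.uint8)
    k=np.zeros_like(m);k[y0:y1,x0:x1]=1;m*=k
    n,l,s,c=cv2.connectedComponentsWithStats(m)
    return [(c[i],s[i,4],np.median(hsv[l==i][:,0])) for i in range(1,n) if s[i,4]>=amin]
E
python3 - <<'E'
from h import *
for n,box in(("side",(280,260,460,400)),("scene",(180,210,310,280))):
    im=cv2.imread(f"pics/{n}0.png")[:,:,::-1].copy()
    print(n)
    for c,a,h in blobs(im,*box,smin=130,vmin=90): print(c,a,h,onz(n,*c,76 if a>100 and 100<h<125 else 68))
    x0,y0,x1,y1=box
    cv2.imwrite(f"pics/{n}z.png",cv2.resize(im[y0:y1,x0:x1,::-1],None,fx=4,fy=4,interpolation=cv2.INTER_CUBIC))
E
```

```text
side
[342.133 295.467] 15 0.0 [562.61  -55.626  68.   ]
[377.615 300.615] 13 140.0 [610.579 -87.136  68.   ]
[332.909 308.909] 22 13.0 [537.714 -75.224  68.   ]
[384.143 315.19 ] 21 118.0 [ 606.233 -117.067   68.   ]
[338.143 324.071] 14 29.0 [ 533.224 -105.22    68.   ]
[355.636 332.909] 11 60.0 [ 550.729 -130.214   68.   ]
[383.661 362.044] 180 111.0 [ 562.426 -195.098   76.   ]
scene
[250.5   230.778] 18 12.0 [537.35  -75.067  68.   ]
[235.5   231.857] 28 27.0 [ 531.312 -106.165   68.   ]
[260.542 236.75 ] 24 0.0 [560.786 -58.217  68.   ]
[225.125 240.125] 8 61.0 [ 549.    -130.985   68.   ]
[194.941 249.436] 101 109.0 [ 565.052 -193.577   76.   ]
[224.75  250.417] 12 90.0 [ 577.616 -136.187   68.   ]
[251. 256.] 11 140.0 [608.094 -87.703  68.   ]
[235.889 257.944] 18 117.0 [ 604.451 -117.841   68.   ]
```

View pics/sidez.png

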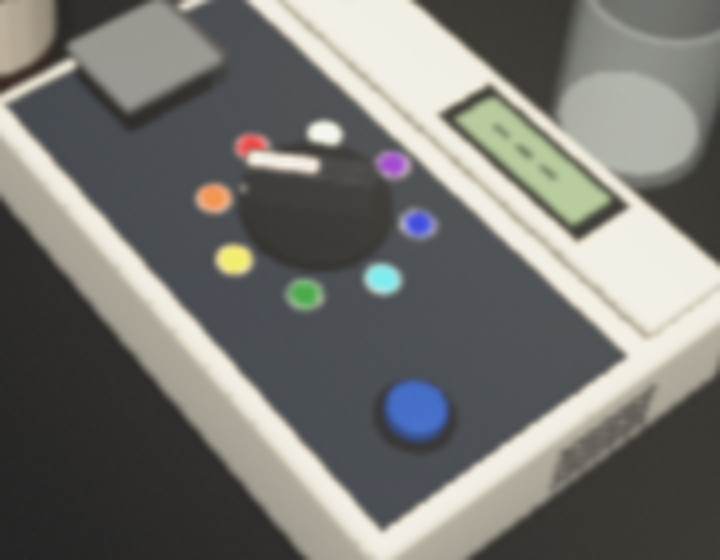

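View pics/scenez.png

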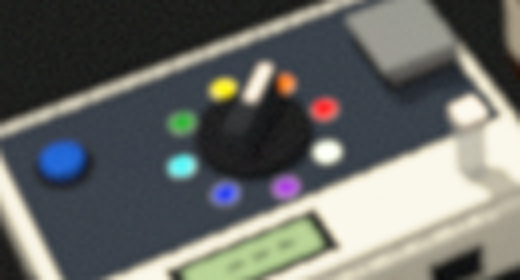

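The stripe end is at about side (342,299) and scene (247,226). Now I'll fit the colorimeter pose from the dots and find the bar angle.

```bash
python3 - <<'E'
from h import *
ang={140:0,118:-45,117:-45,90:-90,60:-135,61:-135,29:180,27:180,13:135,12:135,0:90}
P=[];Q=[]
for n,box in(("side",(280,260,460,400)),("scene",(180,210,310,280))):
    im=cv2.imread(f"pics/{n}0.png")[:,:,::-1].copy()
    for c,a,h in blobs(im,*box,smin=130,vmin=90):
        if a>60: P.append([-45,-92]);Q.append(onz(n,*c,76)[:2]);continue
        if h==0: continue  # partly hidden
        t=np.radians(ang[int(h)]);P.append([-15+40*np.cos(t),40*np.sin(t)]);Q.append(onz(n,*c,68)[:2])
P=np.array(P);Q=np.array(Q);pm=P.mean(0);qm=Q.mean(0)
a=P-pm;b=Q-qm
th=np.arctan2((a[:,0]*b[:,1]-a[:,1]*b[:,0]).sum(),(a*b).sum())
R=np.array([[np.cos(th),-np.sin(th)],[np.sin(th),np.cos(th)]]);t=qm-R@pm
print("yaw",th,"t",t,"res",np.linalg.norm(Q-(P@R.T+t),axis=1))
ax=R@[-15,0]+t;key=R@[-45,-92]+t;g=R@[-15-28.28,-28.28]+t
print("axis",ax,"key",key,"green",g)
for n,p in(("side",[(342,299.3),(360,301.3)]),("scene",[(246.7,226.3),(241.8,235)])):
    for u,v in p:
        w=onz(n,u,v,95.5)[:2];l=R.T@(w-t)-[-15,0];print(n,w,"local deg cw from green",(-np.degrees(np.arctan2(l[1],l[0]))-135)%360,np.linalg.norm(l))
E
```

```text
yaw 0.23312044189419617 t [585.546 -93.271] res [0.795 0.97  1.391 1.41  0.955 2.009 0.82  0.746 0.987 2.074 2.631 1.788
 0.567]
axis [570.952 -96.737] key [ 563.017 -193.178] green [ 549.97  -130.785]
side [548.482 -83.588] local deg cw from green 88.69162471866593 26.0345878843416
side [572.121 -97.644] local deg cw from green 276.16568718102184 1.4796299150948127
scene [549.844 -82.366] local deg cw from green 92.60499911366583 25.535720233726508
scene [571.6   -96.484] local deg cw from green 217.0777524181612 0.6950371741019812
```

The bar points at orange, so it needs 90° counter-clockwise (orange → yellow → green), pushed on its clockwise side. I'll travel with the fingers shut to a spot beside the bar at about (571,-59).

>>> move_arm(steps=[{"dx": -0.037, "dy": -0.029}, {"dx": -0.075, "dy": -0.058}, {"dx": -0.112, "dy": -0.086}, {"dx": -0.15, "dy": -0.115}, {"dx": -0.187, "dy": -0.144}], fingers=-1)

```text
validation failed for argument at $.st...
```

>>> move_arm(steps=[{"dx": -0.037, "dy": -0.029}, {"dx": -0.075, "dy": -0.058}, {"dx": -0.112, "dy": -0.086}, {"dx": -0.15, "dy": -0.115}, {"dx": -0.187, "dy": -0.144}])

```text
validation failed for argument at $.st...
```

>>> move_arm(steps=[{"dx": -0.037, "dy": -0.029, "dz": 0.0, "yaw": 0.0}, {"dx": -0.075, "dy": -0.058, "dz": 0.0, "yaw": 0.0}, {"dx": -0.112, "dy": -0.086, "dz": 0.0, "yaw": 0.0}, {"dx": -0.15, "dy": -0.115, "dz": 0.0, "yaw": 0.0}, {"dx": -0.187, "dy": -0.144, "dz": 0.0, "yaw": 0.0}], fingers=-1)

```text
clock: 0.65
ee_pos: [303.1, 327.4, 218.6]
tool_rot: [[-0.952, 0.306, 0.0], [0.306, 0.952, -0.0], [-0.0, 0.0, -1.0]]
wrist_force: [0.8, -0.4, -0.9]
finger_gap: 0.62
```

>>> move_arm(steps=[{"dx": -0.037, "dy": -0.029, "dz": 0.0, "yaw": 0.0}, {"dx": -0.075, "dy": -0.058, "dz": 0.0, "yaw": 0.05}, {"dx": -0.112, "dy": -0.086, "dz": 0.0, "yaw": 0.12}, {"dx": -0.15, "dy": -0.115, "dz": 0.0, "yaw": 0.2}, {"dx": -0.187, "dy": -0.144, "dz": 0.0, "yaw": 0.238}])

```text
clock: 1.15
ee_pos: [437.1, 132.8, 218.7]
tool_rot: [[-0.851, 0.525, 0.0], [0.525, 0.851, 0.0], [-0.0, 0.0, -1.0]]
wrist_force: [0.8, 0.9, -0.0]
finger_gap: 0.189
```

>>> move_arm(steps=[{"dx": -0.043, "dy": -0.019, "dz": 0.0, "yaw": 0.0}, {"dx": -0.086, "dy": -0.037, "dz": 0.0, "yaw": 0.0}, {"dx": -0.129, "dy": -0.056, "dz": 0.0, "yaw": 0.0}, {"dx": -0.172, "dy": -0.074, "dz": 0.0, "yaw": 0.0}, {"dx": -0.215, "dy": -0.093, "dz": 0.0, "yaw": 0.0}])

```text
clock: 1.65
ee_pos: [571.8, -58.8, 218.4]
tool_rot: [[-0.852, 0.523, -0.0], [0.523, 0.852, 0.0], [0.0, -0.0, -1.0]]
wrist_force: [0.0, 0.6, 0.3]
finger_gap: 0.008
```

>>> move_arm(steps=[{"dx": 0.0, "dy": 0.0, "dz": 0.03, "yaw": 0.0}, {"dx": 0.0, "dy": 0.0, "dz": 0.06, "yaw": 0.0}, {"dx": 0.0, "dy": 0.0, "dz": 0.09, "yaw": 0.0}, {"dx": 0.0, "dy": 0.0, "dz": 0.09, "yaw": 0.0}])

```text
clock: 2.05
ee_pos: [568.8, -56.7, 125.1]
tool_rot: [[-0.852, 0.523, -0.007], [0.523, 0.853, 0.001], [0.006, -0.002, -1.0]]
wrist_force: [-0.3, -0.3, 0.8]
finger_gap: 0.005
```

```bash
python3 - <<'E'
from h import *
s=bot.read_state();print(s['ee_pos'],s['wrist_force'],s['finger_gap'],s['q'])
for n in ("wrist","side"):
    f=bot.grab_frame(n)
    if n=="side": f=cv2.resize(f[200:420,240:520],None,fx=2.8,fy=2.7,interpolation=cv2.INTER_CUBIC)
    cv2.imwrite(f"pics/{n}1.png",f[:,:,::-1])
E
```

```text
[568.816 -56.723 125.057] [-0.342 -0.303  0.795] 0.005046890026940829 [-0.181  0.503  1.674  0.     0.971 -1.202]
```

View pics/wrist1.png

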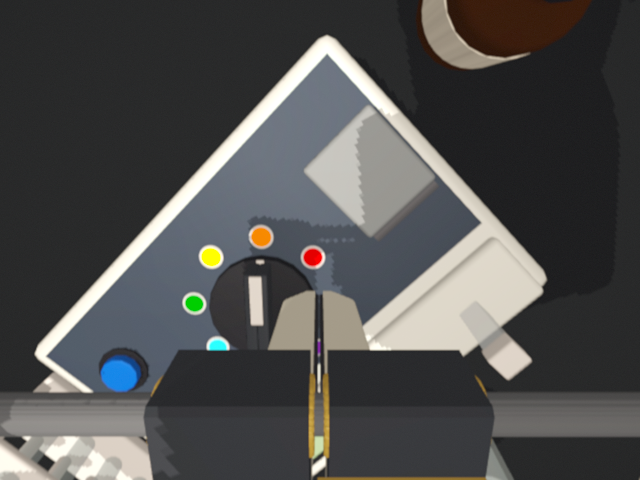

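View pics/side1.png

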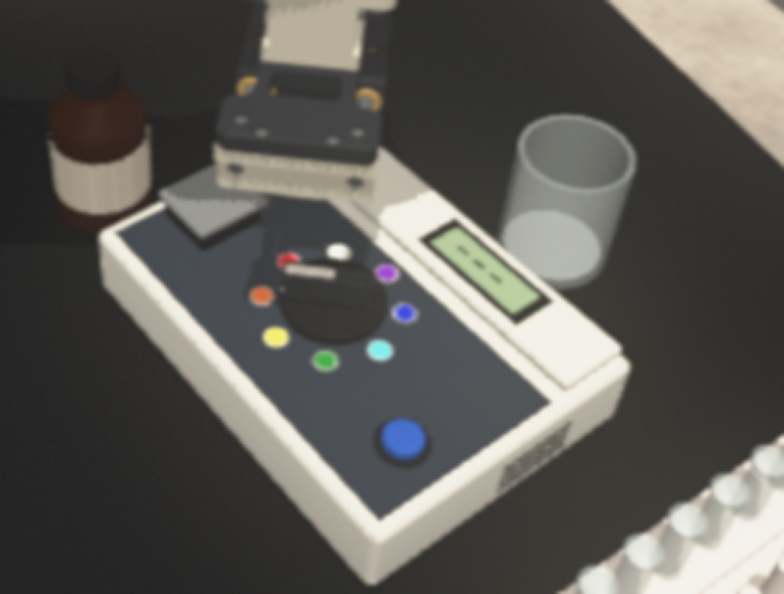

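The wrist view confirms the bar is on orange: the stripe is at (257,300) and the orange dot at (261,237). The shut fingers stand to the right of the bar, aligned with it. I'll cross-check the positions from this view.

```bash
python3 - <<'E'
from h import *
s=bot.read_state();print(s['ee_pos'])
for k,(u,v) in dict(orange=(261,237),yellow=(211,257),green=(194,303),red=(313,257)).items(): print(k,onz('wrist',u,v,68,s))
print('stripe',onz('wrist',257,277,95.5,s),onz('wrist',257,325,95.5,s),'key',onz('wrist',121,373,76,s))
E
```

```text
[571.147 -56.99  129.139]
orange [542.927 -77.409  68.   ]
yellow [ 537.939 -108.483   68.   ]
green [ 556.185 -133.997   68.   ]
red [568.394 -58.65   68.   ]
stripe [554.666 -83.382  95.5  ] [577.393 -98.659  95.5  ] key [ 568.737 -195.104   76.   ]
```

```bash
python3 - <<'E'
from h import *
s=bot.read_state();print(s['ee_pos'],s['qd']);f=bot.grab_frame('wrist')
for c,a,h in blobs(f,150,220,340,360,smin=150,vmin=100,amin=80): print(c,a,h,onz('wrist',*c,68,s))
for c,a,h in blobs(f,90,340,150,400,smin=150,vmin=100,amin=200): print('key',c,a,h,onz('wrist',*c,76,s))
E
```

```text
[571.147 -56.99  129.139] [ 0.    -0.029 -0.021 -0.     0.001  0.   ]
[259.481 230.219] 260 17.0 [539.179 -75.927  68.   ]
[210.081 250.052] 248 30.0 [ 534.257 -106.474   68.   ]
[310.438 250.171] 240 0.0 [564.129 -57.732  68.   ]
[193.553 295.995] 197 60.0 [ 552.393 -131.523   68.   ]
[216.834 339.041] 169 90.0 [ 582.898 -136.467   68.   ]
key [120.98  364.995] 1092 104.0 [ 564.382 -191.552   76.   ]
```

>>> move_arm(steps=[{"dx": 0.0, "dy": 0.0, "dz": 0.02, "yaw": 0.0}, {"dx": 0.0, "dy": 0.0, "dz": 0.035, "yaw": 0.0}, {"dx": 0.0, "dy": 0.0, "dz": 0.046, "yaw": 0.0}, {"dx": 0.0, "dy": 0.0, "dz": 0.046, "yaw": 0.0}, {"dx": 0.0, "dy": 0.0, "dz": 0.046, "yaw": 0.0}])

```text
clock: 2.7
ee_pos: [571.3, -57.0, 83.1]
tool_rot: [[-0.853, 0.522, 0.0], [0.522, 0.853, -0.0], [-0.0, 0.0, -1.0]]
wrist_force: [-0.1, 0.6, -0.9]
finger_gap: 0.002
```

>>> move_arm(steps=[{"dx": -0.0015, "dy": -0.006, "dz": 0.0, "yaw": 0.0}, {"dx": -0.0015, "dy": -0.01, "dz": 0.0, "yaw": 0.0}, {"dx": 0.0014, "dy": -0.013, "dz": 0.0, "yaw": -0.13}, {"dx": 0.004, "dy": -0.016, "dz": 0.0, "yaw": -0.26}, {"dx": 0.004, "dy": -0.016, "dz": 0.0, "yaw": -0.26}])

```text
clock: 3.2
ee_pos: [559.1, -69.0, 83.0]
tool_rot: [[-0.959, 0.284, 0.0], [0.284, 0.959, -0.0], [-0.0, 0.0, -1.0]]
wrist_force: [-0.0, 0.2, 0.1]
finger_gap: 0.007
```

```bash
cat > look.py <<'E'
import sys
from h import *
k=sys.argv[1]
s=bot.read_state();print(s['clock'],s['ee_pos'],s['wrist_force'],s['q'][5])
f=bot.grab_frame('wrist');g=bot.grab_frame('side')[220:400,260:440]
f=f[150:450,60:400]
a=cv2.resize(f,(400,353));b=cv2.resize(g,(353,353),interpolation=cv2.INTER_CUBIC)
cv2.imwrite(f"pics/l{k}.png",np.hstack([a,b])[:,:,::-1])
E
python3 look.py 1
```

```text
3.2 [559.069 -69.003  83.047] [-0.     0.177  0.055] -1.48782769343988
```

View pics/l1.png

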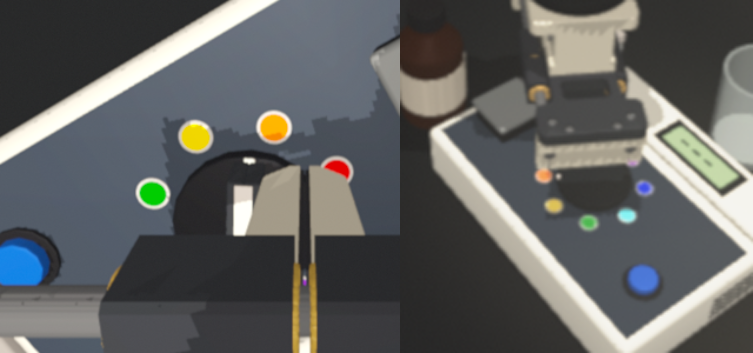

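>>> move_arm(steps=[{"dx": 0.0029, "dy": -0.0028, "dz": 0.0, "yaw": -0.13}, {"dx": 0.0054, "dy": -0.006, "dz": 0.0, "yaw": -0.26}, {"dx": 0.0075, "dy": -0.0094, "dz": 0.0, "yaw": -0.39}, {"dx": 0.009, "dy": -0.013, "dz": 0.0, "yaw": -0.52}, {"dx": 0.009, "dy": -0.013, "dz": 0.0, "yaw": -0.52}])

```text
clock: 3.8
ee_pos: [546.9, -78.7, 82.7]
tool_rot: [[-0.974, -0.227, -0.0], [-0.227, 0.974, -0.0], [0.0, -0.0, -1.0]]
wrist_force: [0.0, 0.7, 0.7]
finger_gap: 0.006
```

```bash
python3 look.py 2
```

```text
3.8 [546.885 -78.737  82.722] [0.005 0.68  0.693] -2.026816280522993
```

View pics/l2.png

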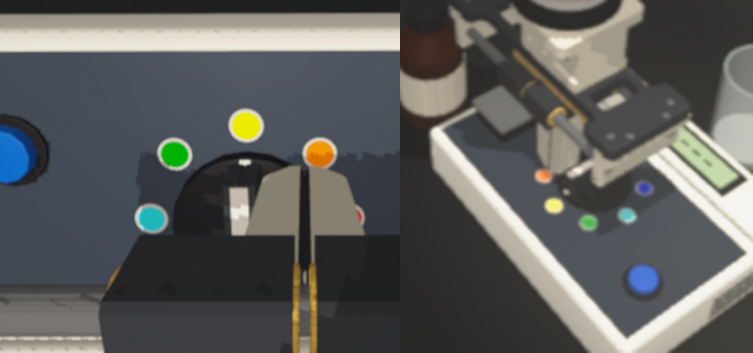

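>>> move_arm(steps=[{"dx": 0.0029, "dy": -0.0028, "dz": 0.0, "yaw": -0.13}, {"dx": 0.0054, "dy": -0.006, "dz": 0.0, "yaw": -0.26}, {"dx": 0.0075, "dy": -0.0094, "dz": 0.0, "yaw": -0.39}, {"dx": 0.009, "dy": -0.013, "dz": 0.0, "yaw": -0.52}, {"dx": 0.009, "dy": -0.013, "dz": 0.0, "yaw": -0.52}])

```text
clock: 4.4
ee_pos: [541.3, -93.3, 82.7]
tool_rot: [[-0.733, -0.68, 0.0], [-0.68, 0.733, -0.0], [-0.0, -0.0, -1.0]]
wrist_force: [0.6, 0.7, -0.2]
finger_gap: 0.005
```

```bash
python3 look.py 3
```

```text
4.4 [541.286 -93.348  82.681] [ 0.627  0.688 -0.185] -2.5741524474505715
```

View pics/l3.png

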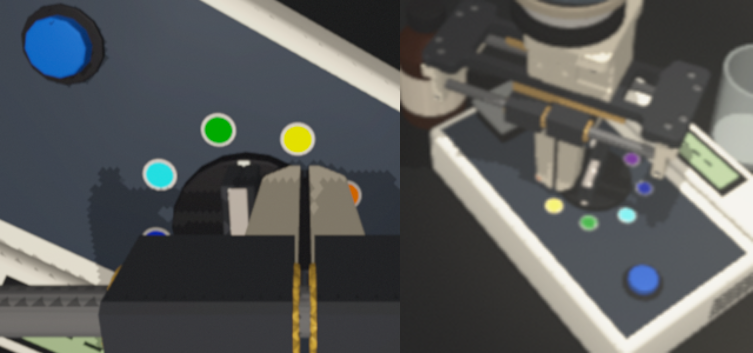

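>>> move_arm(steps=[{"dx": 0.002, "dy": -0.002, "dz": 0.0, "yaw": -0.06}, {"dx": 0.0045, "dy": -0.0047, "dz": 0.0, "yaw": -0.13}, {"dx": 0.0045, "dy": -0.0047, "dz": 0.0, "yaw": -0.13}, {"dx": 0.0045, "dy": -0.0047, "dz": 0.0, "yaw": -0.13}])

```text
clock: 4.9
ee_pos: [541.1, -99.5, 82.6]
tool_rot: [[-0.641, -0.768, -0.0], [-0.768, 0.641, 0.0], [-0.0, 0.0, -1.0]]
wrist_force: [0.4, -0.1, -0.2]
finger_gap: 0.009
```

```bash
python3 look.py 4
```

```text
4.9 [541.075 -99.474  82.619] [ 0.421 -0.093 -0.156] -2.7127656761787
```

View pics/l4.png

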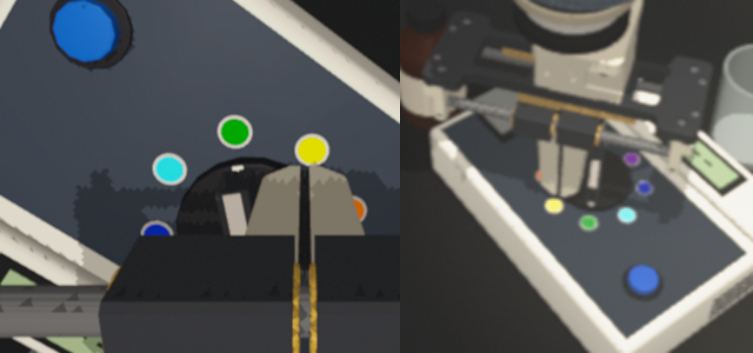

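>>> move_arm(steps=[{"dx": 0.0, "dy": 0.006, "dz": 0.0, "yaw": 0.0}, {"dx": 0.0, "dy": 0.012, "dz": 0.0, "yaw": 0.0}, {"dx": 0.0, "dy": 0.012, "dz": -0.03, "yaw": 0.0}, {"dx": 0.0, "dy": 0.012, "dz": -0.07, "yaw": 0.13}, {"dx": 0.0, "dy": 0.012, "dz": -0.07, "yaw": 0.26}])

```text
clock: 5.5
ee_pos: [533.6, -92.1, 157.1]
tool_rot: [[-0.817, -0.577, 0.007], [-0.577, 0.817, -0.002], [-0.005, -0.005, -1.0]]
wrist_force: [0.8, -0.2, 0.1]
finger_gap: 0.005
```

```bash
python3 look.py 5
```

```text
5.5 [533.599 -92.143 157.141] [ 0.818 -0.224  0.078] -2.442445619297666
```

View pics/l5.png

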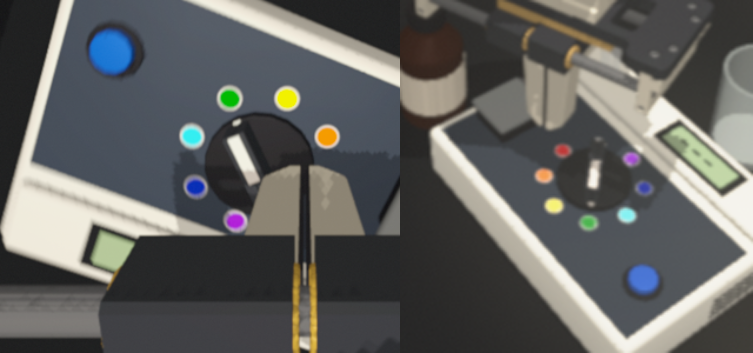

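The bar has sprung to the green dot: the stripe runs (252,182)→(232,138) and the green dot is at (230,98). I'll check the angle numerically from a settled frame.

```bash
python3 - <<'E'
from h import *
s=bot.read_state();f=bot.grab_frame('wrist');s=bot.read_state();f=bot.grab_frame('wrist')
print(s['ee_pos'],s['tool_rot'][0])
D={}
for c,a,h in blobs(f,190,200,360,350,smin=130,vmin=90,amin=80):
    D[int(h)]=onz('wrist',*c,68,s)[:2];print(c,a,h,D[int(h)])
for c,a,h in blobs(f,110,140,190,240,smin=130,vmin=90,amin=300): print('key',c,a,onz('wrist',*c,76,s))
hsv=cv2.cvtColor(f,cv2.COLOR_RGB2HSV);m=((hsv[...,2]>170)&(hsv[...,1]<60)).astype(np.uint8)
n,l,st,c=cv2.connectedComponentsWithStats(m)
for i in range(1,n):
    if st[i,4]>100 and 230<c[i][0]<300 and 240<c[i][1]<330:
        ys,xs=np.where(l==i);p=np.c_[xs,ys].astype(float)-c[i];v=np.linalg.svd(p,full_matrices=False)[2][0]
        A=onz('wrist',*(c[i]+15*v),95.5,s);B=onz('wrist',*(c[i]-15*v),95.5,s);d=(A-B)[:2]
        print('stripe',c[i],st[i],onz('wrist',*c[i],95.5,s),np.degrees(np.arctan2(d[1],d[0]))%180, 'expect green',(-135+13.36)%180)
E
```

```text
[531.321 -91.663 152.55 ] [-0.812 -0.583 -0.   ]
[299.731 238.889] 216 30.0 [ 534.066 -105.043]
[250.138 239.063] 189 60.0 [ 552.184 -130.052]
[217.579 271.923] 183 90.0 [ 582.706 -134.973]
[334.493 271.675] 203 19.0 [539.035 -74.507]
[221.076 315.629] 170 114.0 [ 607.69  -116.846]
[255.752 344.397] 141 143.0 [612.336 -86.499]
key [147.568 199.211] 1192 [ 564.002 -192.459   76.   ]
stripe [261.842 291.88 ] [249 272  27  42 450] [ 565.5   -108.328   95.5  ] 58.50575688186507 expect green 58.36
```

The stripe's angle is 58.5° against 58.4° expected for green, so the dial is on green. The key is at (564,-192.5), and I'll move above it.

>>> move_arm(steps=[{"dx": 0.011, "dy": -0.034, "dz": 0.0, "yaw": 0.0}, {"dx": 0.022, "dy": -0.067, "dz": 0.0, "yaw": 0.0}, {"dx": 0.032, "dy": -0.101, "dz": 0.0, "yaw": 0.0}, {"dx": 0.032, "dy": -0.101, "dz": 0.0, "yaw": 0.0}, {"dx": 0.032, "dy": -0.101, "dz": 0.02, "yaw": 0.0}])

```text
clock: 6.2
ee_pos: [565.1, -193.6, 133.2]
tool_rot: [[-0.813, -0.582, 0.002], [-0.582, 0.813, -0.001], [-0.001, -0.002, -1.0]]
wrist_force: [1.1, 0.1, -0.7]
finger_gap: 0.007
```

```bash
python3 look.py 6; python3 look.py 7
```

```text
6.2 [ 565.06  -193.584  133.162] [ 1.053  0.078 -0.683] -2.6006650313695037
6.3 [ 562.649 -191.82   129.717] [-0.96   0.66   0.424] -2.600029075643093
```

View pics/l7.png

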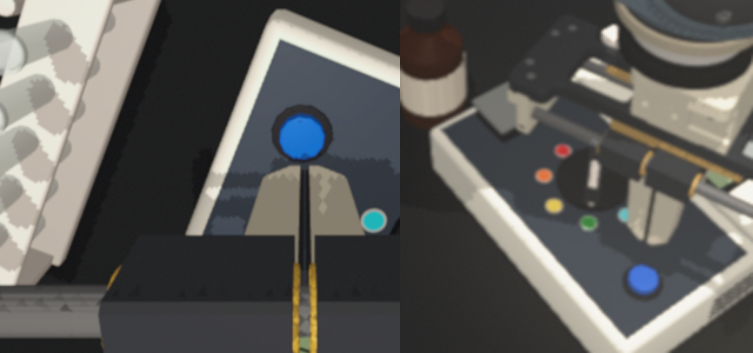

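The finger is centred on the key, which projects just beyond the tip. Now I'll descend in stages.

>>> move_arm(steps=[{"dx": 0.0, "dy": 0.0, "dz": 0.02, "yaw": 0.0}, {"dx": 0.0, "dy": 0.0, "dz": 0.04, "yaw": 0.0}, {"dx": 0.0, "dy": 0.0, "dz": 0.05, "yaw": 0.0}, {"dx": 0.0, "dy": 0.0, "dz": 0.05, "yaw": 0.0}, {"dx": 0.0, "dy": 0.0, "dz": 0.05, "yaw": 0.0}])

```text
clock: 6.9
ee_pos: [564.9, -192.8, 83.5]
tool_rot: [[-0.813, -0.582, 0.001], [-0.582, 0.813, -0.0], [-0.0, -0.001, -1.0]]
wrist_force: [1.0, 0.1, 0.7]
finger_gap: 0.001
```

>>> move_arm(steps=[{"dx": 0.0, "dy": 0.0, "dz": 0.004, "yaw": 0.0}, {"dx": 0.0, "dy": 0.0, "dz": 0.008, "yaw": 0.0}, {"dx": 0.0, "dy": 0.0, "dz": 0.01, "yaw": 0.0}, {"dx": 0.0, "dy": 0.0, "dz": 0.01, "yaw": 0.0}])

```text
clock: 7.3
ee_pos: [564.9, -193.0, 72.9]
tool_rot: [[-0.814, -0.581, 0.001], [-0.581, 0.814, -0.0], [-0.001, -0.001, -1.0]]
wrist_force: [0.9, -0.6, 4.8]
finger_gap: 0.001
```

>>> move_arm(steps=[{"dx": 0.0, "dy": 0.0, "dz": 0.001, "yaw": 0.0}, {"dx": 0.0, "dy": 0.0, "dz": 0.002, "yaw": 0.0}, {"dx": 0.0, "dy": 0.0, "dz": 0.002, "yaw": 0.0}, {"dx": 0.0, "dy": 0.0, "dz": 0.002, "yaw": 0.0}])

```text
clock: 7.7
ee_pos: [565.0, -193.0, 72.1]
tool_rot: [[-0.814, -0.581, 0.001], [-0.581, 0.814, -0.001], [-0.001, -0.001, -1.0]]
wrist_force: [-3.1, 1.0, 15.9]
finger_gap: 0.004
```

Force has risen to 16 N at z ≈ 72, which is the bottom stop (4 mm travel). I'll release the key and rise clear.

>>> move_arm(steps=[{"dx": 0.0, "dy": 0.0, "dz": -0.008, "yaw": 0.0}, {"dx": 0.0, "dy": 0.0, "dz": -0.03, "yaw": 0.0}, {"dx": 0.0, "dy": 0.0, "dz": -0.07, "yaw": 0.0}, {"dx": 0.0, "dy": 0.0, "dz": -0.11, "yaw": 0.0}, {"dx": 0.0, "dy": 0.0, "dz": -0.15, "yaw": 0.0}])

```text
clock: 8.2
ee_pos: [563.8, -192.6, 221.9]
tool_rot: [[-0.814, -0.581, -0.001], [-0.581, 0.814, 0.001], [0.001, 0.001, -1.0]]
wrist_force: [1.1, -0.2, 0.5]
finger_gap: 0.004
```

>>> move_arm(steps=[{"dx": 0.03, "dy": 0.0, "dz": 0.0, "yaw": 0.0}, {"dx": 0.06, "dy": 0.0, "dz": 0.0, "yaw": 0.0}, {"dx": 0.09, "dy": 0.0, "dz": 0.0, "yaw": 0.0}, {"dx": 0.09, "dy": 0.0, "dz": 0.0, "yaw": 0.0}, {"dx": 0.09, "dy": 0.0, "dz": 0.0, "yaw": 0.0}])

```text
clock: 8.7
ee_pos: [490.9, -245.2, 220.7]
tool_rot: [[-0.814, -0.58, -0.0], [-0.58, 0.814, 0.0], [0.0, 0.0, -1.0]]
wrist_force: [0.1, 0.1, -0.2]
finger_gap: 0.004
```

```bash
python3 - <<'E'
from h import *
s=bot.read_state();print(s['clock'],s['ee_pos'],s['wrist_force'],s['qd'])
a=bot.grab_frame('side');b=bot.grab_frame('scene')
a=cv2.resize(a[200:480,240:560],(400,350));b=cv2.resize(b[160:370,100:340],(400,350))
cv2.imwrite("pics/end.png",np.hstack([a,b])[:,:,::-1])
E
```

```text
8.7 [ 490.928 -245.21   220.673] [ 0.115  0.118 -0.212] [ 0.022  0.012 -0.015  0.    -0.002  0.004]
```

View pics/end.png

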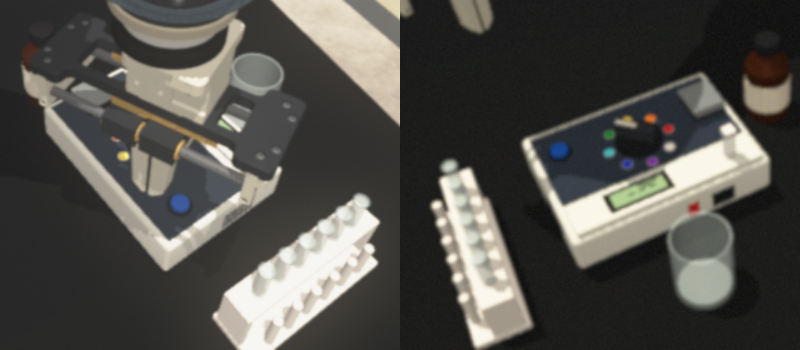

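The scene view shows the glassware, bottle and cuvette upright in place, the key up, the display changed, and the stripe on the green side.

```bash
python3 -c "
from plant import bot
print(bot.close_job())"
```

```text
the job is handed in; nothing more can be done
None
```

The dial is on green, and the zero key was pressed fully after that and has come back up. I handed the job in at about 9 s on the robot's clock; it gave no verdict.

- **Dial:** It started on orange. I pushed one side of the bar with the shut fingers, counter-clockwise through yellow, and let it click in at green. With the arm raised clear, the stripe measured 58.5° against 58.4° expected for green. I did not re-measure it after pressing the key, but nothing touched the dial again.
- **Zero key:** I pressed it to the bottom stop (tip at z ≈ 72 mm, about 16 N), then rose clear.
- **Final look:** The key stood up, the display had changed, the robot was about 220 mm above the bench, and the measured force was near zero. The rack, beaker, bottle and cuvette stood upright with no visible change. I checked these by eye in the picture only and did not measure their positions.
- **Disagreements:** The first wrist-camera positions were 5–6 mm off because the arm was still settling. A settled picture agreed with the fixed cameras to within about 2–3 mm. After the second push, the bar was still about 15° short of green, so I gave it a small extra push.
- **Refused calls:** My first two move calls were refused because of their format, with no motion.

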